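Find and release the latched key on the bench switch station

TASK

One of the four identical black keys on the grey switch station has been left latched down. With a fingertip, tap all four keys lightly in turn, from left to right, to find it; only then press the latched key all the way in and let go, so that it springs up and all four keys stand up. Never push one of the other three keys far in, and leave the loose things around the station where they are.

Things in the scene. Friction and masses are not known exactly. Their poses are not given: they have to be found in the camera images.
- station: Grey switch station fixed to the bench, 110 (x) x 232 (y) x 58 mm high, with a row of four identical black keys on top, any one of which may be the latched one. Origin: centre of its underside, on the bench. x points to its rear (away from the robot), y along the row to the left, z up.
- key1: The left key of four, as seen from the robot: black cap 34 (x) x 30 (y) mm, moves straight down. Origin: centre of its top face, axes as the station's, at x 0, y +78 mm there. Top 72 mm above the bench when up, 67.5 latched, 62 at the stop. Up: sprung, moves from 2 N, then 1 N per mm. Latched: hard up to 6.5 N; freed once pressed 8 to 9 mm below up (12 N at the stop), then springs up when let go.
- key2: The second from left key of four, as seen from the robot: black cap 34 (x) x 30 (y) mm, moves straight down. Origin: centre of its top face, axes as the station's, at x 0, y +26 mm there. Top 72 mm above the bench when up, 67.5 latched, 62 at the stop. Up: sprung, moves from 2 N, then 1 N per mm. Latched: hard up to 6.5 N; freed once pressed 8 to 9 mm below up (12 N at the stop), then springs up when let go.
- key3: The third from left key of four, as seen from the robot: black cap 34 (x) x 30 (y) mm, moves straight down. Origin: centre of its top face, axes as the station's, at x 0, y -26 mm there. Top 72 mm above the bench when up, 67.5 latched, 62 at the stop. Up: sprung, moves from 2 N, then 1 N per mm. Latched: hard up to 6.5 N; freed once pressed 8 to 9 mm below up (12 N at the stop), then springs up when let go.
- key4: The right key of four, as seen from the robot: black cap 34 (x) x 30 (y) mm, moves straight down. Origin: centre of its top face, axes as the station's, at x 0, y -78 mm there. Top 72 mm above the bench when up, 67.5 latched, 62 at the stop. Up: sprung, moves from 2 N, then 1 N per mm. Latched: hard up to 6.5 N; freed once pressed 8 to 9 mm below up (12 N at the stop), then springs up when let go.
- tape_measure: Bystander, loose: yellow pocket tape measure standing on edge, 31x75x65 mm. Origin: centre of its underside. Leave it alone.
- bench_dog: Bystander, loose: turned wooden bench dog standing on its head, 34x34x64 mm. Origin: centre of its underside. Leave it alone.
- wedge: Bystander, loose: hardwood wedge, 30x120x22 mm, in front of the station. Origin: centre of its underside. Leave it alone.
- offcut: Bystander, loose: timber offcut, 55x90x32 mm, behind the station. Origin: centre of its underside. Leave it alone.
- masking_tape: Bystander, loose: roll of masking tape lying flat, 98x96x25 mm, behind the station. Origin: centre of its underside. Leave it alone.

How it is judged:
By the outcome, as a careful person would: the job done as asked, in the order asked, and still so for the second after the job is handed in, with the robot touching nothing.
It also fails if it takes over 42 s, if anything falls off the work surface, if the arm or the gripper's body presses on something with over 40 N, if the wrist force passes 120 N, or if a joint passes its speed limit or range.

ROBOT

A 6-joint arm with a two-finger parallel gripper is mounted at the origin on a cart in front of the work surface, level with it; the furniture and walls round the work are solid. World frame = base frame: x ahead of the robot, y to its left, z up, the work surface at z = 0. Lengths are in m, angles in degrees, forces in N, time in s.
With the tool pointing down it reaches from about 0.375 to 0.9 m from the base axis. Payload 3.1 kg.
Tool frame: the origin (TCP) lies on the centre line of the jaws, within the pads' length; the fingertips stand 25 mm ahead of it and the grasp point (between the pads) lies 6 mm ahead of it; z points along the fingers, y is the line along which they close (so a half turn about z gives the same grasp; the last joint's range is limited). The gripper opens to 87 mm and grips with 3 to 60 N. Pads are 19 mm wide; open, the fingers measure 117 mm over their backs; the gripper's body (75 mm by 190 mm) begins 51 mm behind the grasp point.
Start: joints at [-77.951, 30.224, 82.088, -0, 67.689, -10.227], TCP at [0.237, -0.578, 0.248] pointing down, gripper open.
Joint ranges: [-176.69, 176.69], [-43.24, 126.21], [12.49, 139.97], [-82, 262], [0, 151.66], [-163.58, 163.58]. Speed limits (degrees/s): [159.86, 159.86, 180, 180, 180, 180].

INTERFACE

Orientations are given as a 3x3 rotation matrix whose columns are the frame's x, y, z axes.
In Python, from rig import read_state, capture, camera_params, hand_in gives the robot as it stands.
- The arm moves only by the tool apply_moves, never from a script. Its argument "rows" is a list of rows, each an object of numbers: "x", "y", "z": the shift along the tool's x, y, z in mm; "rx", "ry", "rz": the turn, a rotation vector about the tool's x, y, z in units of 6 degrees (1.0 is 6 degrees); "claw": the closure in counts, from 0 (fully open) to 255 (shut). A call has 1 to 10 rows; each row is the pose to reach, as a shift and turn from the pose commanded when the call began, along the tool's axes at that moment; what a row does not reach only later rows make up. A row lasts 1/8 s, in which the tool goes at most 62.5 mm and 10.7 degrees, less where a joint would pass 70% of its speed; a pose out of reach is approached as far as the arm can. A call with a gripper value outside its range is refused whole. The fingers move at their own pace and stop on an object; the grip force is fixed at half the most. Time passes only in rows, so rows that repeat a pose let the fingers close. It gives the time, the measured TCP pose, the force, the opening and the grip force at its end, in the units of the state.
- read_state(): the state, without advancing time (a new reading comes with each control period).
- capture(name): name is "scene" or "top"; returns (picture, depth): 400x640x3 uint8, red, green, blue; 400x640 float32, m along the optical axis (not along the pixel's ray), 0 where there is no reading.
- camera_params(name): a dict with "fx", "fy", "cx", "cy" (pixels), "D" ([k1, k2, p1, p2, k3] as OpenCV has them; the pictures are not rectified), "xyz" and "orientation" of the camera in the world. Camera axes: x right, y up, looking along -z (the intrinsics and any distortion apply to the point x, -y, -z); pixel columns grow to the right and rows downward; lengths in m; the calibration is good to about 2 mm. A picture is of the moment at which its call begins. camera_params takes no time and is no camera call.
- hand_in(): hands the job in; it is judged then, once.
The state is a dict: "time_s": time; "joint_positions": joint angles; "qvel": joint speeds; "tau": joint torques, N m; "position": TCP position; "tcp_rot": TCP orientation; "force": force on the tool from outside, world axes, zero at the start; "moment": the same for the moment, N m; "opening": opening from 0.0 (shut) to 1.0 (fully open); "grasp_force": force on a finger pad.
Only numpy, scipy, OpenCV 4.12 (cv2) and the standard library are available. Lean on these libraries where they do the work, as an engineer would, in place of code of your own. Each camera call takes 0.05 s, during which the arm holds its last target. There are 200 camera calls.

## Working session

There is one attempt and no reset: what is moved stays moved. The work goes in short steps, Python scripts to look and compute and a tool call to move; the robot and the scene stay as the last step left them, time stands still between calls to the robot, and variables do not carry over. Pictures are saved under pics/ and viewed, at most 10 in all, crops included, and the job is handed in when it is done.

Besides the shell and the picture viewer there is one more tool, called in YAML: its name, and indented under it one key for each argument. apply_moves: Moves the arm, as the interface text tells. Its arguments: {"type":"object","properties":{"rows":{"type":"array"}},"required":["rows"]}

```bash
mkdir -p pics; python3 - <<'E'
from rig import *
import cv2,numpy as np
for n in("scene","top"):
    p,d=capture(n); cv2.imwrite(f"pics/{n}.png",p[:,:,::-1]); np.save(n+"_d.npy",d)
    print(n,camera_params(n))
s=read_state();print(s)
E
```

```text
scene {'fx': 499.37217710887523, 'fy': 499.37217710887523, 'cx': 326.9566200994451, 'cy': 198.54860749658147, 'D': array([-0.00906489,  0.        ,  0.        ,  0.        ,  0.        ]), 'xyz': array([0.16134395, 0.61022152, 0.78521411]), 'orientation': array([[-0.81706259,  0.41202466, -0.40329196],
       [-0.5761978 , -0.55913907,  0.59612046],
       [ 0.02012004,  0.71944366,  0.69425932]])}
top {'fx': 384.77694013252534, 'fy': 384.77694013252534, 'cx': 317.786953596459, 'cy': 199.39668763735457, 'D': array([-0.01891096,  0.        ,  0.        ,  0.        ,  0.        ]), 'xyz': array([4.78251825e-01, 1.68076455e-04, 9.45206505e-01]), 'orientation': array([[-0.01615572,  0.99350098, -0.11267114],
       [-0.9998433 , -0.01523683,  0.00901184],
       [ 0.00723652,  0.11279908,  0.99359147]])}
{'time_s': 0.1, 'joint_positions': array([-7.79495057e+01,  3.02741403e+01,  8.21487921e+01,  1.01324995e-03,
        6.76883648e+01, -1.02257815e+01]), 'qvel': array([ 0.00303815, -0.06207559, -0.17656603, -0.01676546, -0.04841423,
        0.01004382]), 'tau': array([-9.91870984e-04, -4.40986168e+01, -1.77150643e+01,  6.32880209e-02,
        5.33748942e-02, -5.58662884e-05]), 'position': array([ 0.23683963, -0.57773596,  0.24666546]), 'tcp_rot': array([[ 9.25369380e-01,  3.79066431e-01, -3.89543106e-04],
       [ 3.79066460e-01, -9.25367493e-01,  1.90311227e-03],
       [ 3.60935448e-04, -1.90874454e-03, -9.99998113e-01]]), 'force': array([ 0.35794772, -0.31269415,  0.80698273]), 'moment': array([-0.01550594, -0.01283559,  0.04606735]), 'grasp_force': 0.0, 'opening': 0.9962593935575874}
```

View pics/top.png

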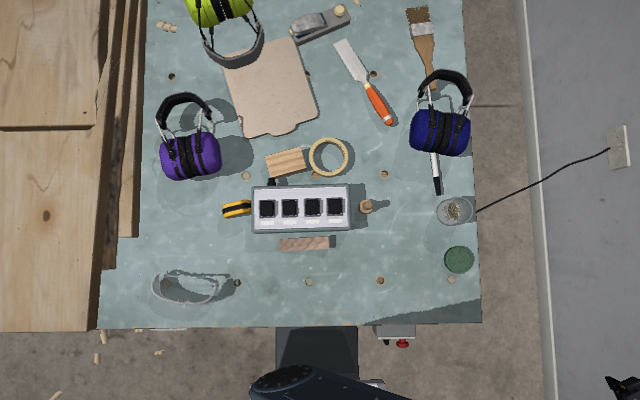

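View pics/scene.png

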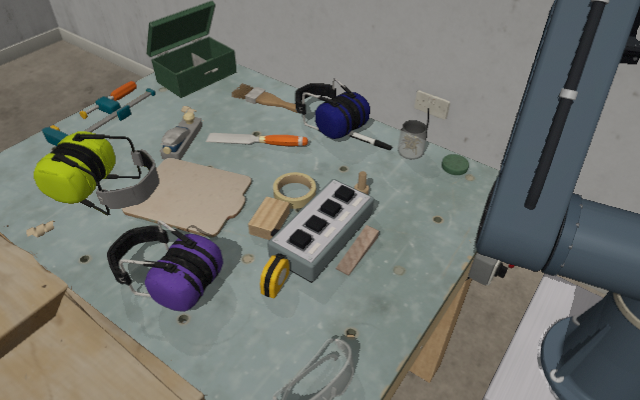

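The top view shows the station around (300,208), with keys near columns 267, 290, 312 and 334. The tape measure is at (236,209), the bench dog at (368,206) and the wedge at (307,244). I'll enlarge a crop to measure.

```bash
python3 - <<'E'
import cv2
p=cv2.imread("pics/top.png")[170:260,215:385]
p=cv2.resize(p,(765,405),interpolation=cv2.INTER_CUBIC);cv2.imwrite("pics/c1.png",p)
E
```

```text
(no output)
```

View pics/c1.png

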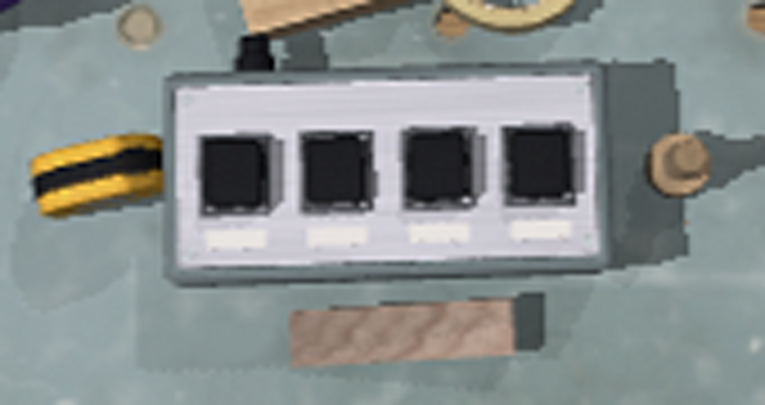

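The key centres in the crop are about (235,174), (337,171), (440,167) and (540,165).

```bash
cat > h.py <<'E'
import numpy as np,cv2
from rig import *
def world(n,px,z=None,depth=None):
    c=camera_params(n);K=np.array([[c['fx'],0,c['cx']],[0,c['fy'],c['cy']],[0,0,1]])
    u=cv2.undistortPoints(np.array([[px]],float),K,c['D'])[0,0]
    r=c['orientation']@np.array([u[0],-u[1],-1.])
    t=depth if depth is not None else (z-c['xyz'][2])/r[2]
    return c['xyz']+t*r
E
python3 - <<'E'
from h import *
d=np.load("top_d.npy");P=[]
for c in [(235,174),(337,171),(440,167),(540,165)]:
    px=(215+(c[0]+.5)/4.5-.5,170+(c[1]+.5)/4.5-.5)
    i,j=int(round(px[1])),int(round(px[0]))
    w=world("top",px,z=.072); D=np.median(d[i-4:i+5,j-4:j+5]); P.append(w)
    print(px,w.round(4),world("top",px,depth=D).round(4))
P=np.array(P);e=P[0]-P[3];print(np.linalg.norm(e),P.mean(0),np.degrees(np.arctan2(-e[0],e[1])))
s=read_state()
# corners of plate for cross-check
for c in [(167,75),(607,63),(612,268),(170,283)]:
    px=(215+(c[0]+.5)/4.5-.5,170+(c[1]+.5)/4.5-.5);print(world("top",px,z=.058).round(4))
E
```

```text
(266.8333333333333, 208.27777777777777) [0.5587 0.1086 0.072 ] [0.5587 0.1085 0.0723]
(289.5, 207.61111111111111) [0.5594 0.057  0.072 ] [0.5598 0.0572 0.0681]
(312.3888888888889, 206.72222222222223) [0.5607 0.0048 0.072 ] [0.5606 0.0048 0.0726]
(334.6111111111111, 206.27777777777777) [ 0.5609 -0.0459  0.072 ] [ 0.5608 -0.0458  0.0728]
0.1544407361296758 [0.55992318 0.03112608 0.072     ] 0.812474711804423
[0.612  0.1454 0.058 ]
[ 0.6148 -0.0825  0.058 ]
[ 0.5087 -0.0823  0.058 ]
[0.5046 0.1436 0.058 ]
```

Spacing and heights fit the given sizes (154 mm against 156 mm, tops about 72 mm). Key 2 looks lower, which the taps will confirm. Next I'll move over to key 1.

apply_moves:
  rows:
    - {"x": 55, "y": -51, "z": 0, "rz": -1.2, "claw": 255}
    - {"x": 110, "y": -102, "z": 0, "rz": -2.4, "claw": 255}
    - {"x": 150, "y": -138, "z": 0, "rz": -3.6, "claw": 255}
    - {"x": 190, "y": -175, "z": 0, "rz": -4.8, "claw": 255}
    - {"x": 230, "y": -212, "z": 0, "rz": -6, "claw": 255}
    - {"x": 270, "y": -248, "z": 0, "rz": -7.2, "claw": 255}
    - {"x": 310, "y": -285, "z": 0, "rz": -8.4, "claw": 255}
    - {"x": 350, "y": -322, "z": 0, "rz": -9.6, "claw": 255}
    - {"x": 390, "y": -359, "z": 0, "rz": -10.8, "claw": 255}
    - {"x": 430, "y": -396, "z": 0, "rz": -11.42, "claw": 255}

```text
validation failed for argument at $.ro...
```

```bash
cat > st.py <<'E'
from h import *
s=read_state();R=s['tcp_rot'];p=s['position']
print(s['time_s'],p.round(4),s['force'].round(2),s['opening'],'\n',R.round(4),s['joint_positions'].round(1))
a=np.radians(.8)
for k,y in enumerate([.078,.026,-.026,-.078]):
    t=np.array([.5599-y*np.sin(a),.0311+y*np.cos(a),.158]); print(k+1,(1000*R.T@(t-p)).round(1))
E
python3 st.py
```

```text
0.1 [ 0.2368 -0.5777  0.2467] [ 0.36 -0.31  0.81] 0.9962593935575874 
 [[ 9.254e-01  3.791e-01 -4.000e-04]
 [ 3.791e-01 -9.254e-01  1.900e-03]
 [ 4.000e-04 -1.900e-03 -1.000e+00]] [-77.9  30.3  82.1   0.   67.7 -10.2]
1 [ 558.3 -513.4   89.8]
2 [ 539.2 -465.    89.7]
3 [ 520.2 -416.6   89.6]
4 [ 501.2 -368.2   89.5]
```

The call was refused at validation, so I'll try again with one row that has every field filled in.

apply_moves:
  rows:
    - {"x": 40, "y": -36, "z": 0, "rx": 0, "ry": 0, "rz": -1.0, "claw": 255}

```text
time_s: 0.22
position: [0.2594, -0.5325, 0.247]
tcp_rot: [[0.881, 0.473, 0.0], [0.473, -0.881, -0.003], [-0.001, 0.003, -1.0]]
force: [0.6, 0.7, -0.1]
opening: 0.95
grasp_force: 0.0
```

apply_moves:
  rows:
    - {"x": 56, "y": -42, "z": 0, "rx": 0, "ry": 0, "rz": -1.1, "claw": 255}
    - {"x": 113, "y": -84, "z": 0, "rx": 0, "ry": 0, "rz": -2.2, "claw": 255}
    - {"x": 163, "y": -121, "z": 0, "rx": 0, "ry": 0, "rz": -3.3, "claw": 255}
    - {"x": 213, "y": -158, "z": 0, "rx": 0, "ry": 0, "rz": -4.4, "claw": 255}
    - {"x": 263, "y": -196, "z": 0, "rx": 0, "ry": 0, "rz": -5.5, "claw": 255}
    - {"x": 313, "y": -233, "z": 0, "rx": 0, "ry": 0, "rz": -6.6, "claw": 255}
    - {"x": 363, "y": -270, "z": 0, "rx": 0, "ry": 0, "rz": -7.7, "claw": 255}
    - {"x": 413, "y": -308, "z": 0, "rx": 0, "ry": 0, "rz": -8.8, "claw": 255}
    - {"x": 463, "y": -345, "z": 0, "rx": 0, "ry": 0, "rz": -9.7, "claw": 255}
    - {"x": 510, "y": -380, "z": 0, "rx": 0, "ry": 0, "rz": -10.42, "claw": 255}

```text
time_s: 1.48
position: [0.5253, 0.0384, 0.2474]
tcp_rot: [[-0.017, 1.0, -0.0], [1.0, 0.017, -0.0], [-0.0, -0.0, -1.0]]
force: [1.5, -0.4, 0.0]
opening: 0.005
grasp_force: 0.0
```

```bash
python3 st.py
```

```text
1.475 [0.5253 0.0384 0.2474] [ 1.53 -0.37  0.04] 0.004817712588582977 
 [[-1.670e-02  9.999e-01 -2.000e-04]
 [ 9.999e-01  1.670e-02 -2.000e-04]
 [-2.000e-04 -2.000e-04 -1.000e+00]] [-8.  22.7 96.1 -0.  61.2 -8.9]
1 [70.1 34.7 89.4]
2 [18.1 34.6 89.4]
3 [-33.9  34.5  89.4]
4 [-85.9  34.3  89.4]
```

apply_moves:
  rows:
    - {"x": 40, "y": 20, "z": 0, "rx": 0, "ry": 0, "rz": 0, "claw": 255}
    - {"x": 62, "y": 29, "z": 40, "rx": 0, "ry": 0, "rz": 0, "claw": 255}
    - {"x": 62, "y": 29, "z": 90, "rx": 0, "ry": 0, "rz": 0, "claw": 255}
    - {"x": 62, "y": 29, "z": 120, "rx": 0, "ry": 0, "rz": 0, "claw": 255}
    - {"x": 62, "y": 29, "z": 120, "rx": 0, "ry": 0, "rz": 0, "claw": 255}
    - {"x": 62, "y": 29, "z": 120, "rx": 0, "ry": 0, "rz": 0, "claw": 255}

```text
time_s: 2.22
position: [0.5537, 0.0988, 0.1284]
tcp_rot: [[-0.014, 1.0, 0.002], [1.0, 0.014, 0.0], [-0.0, 0.002, -1.0]]
force: [0.5, -0.2, 0.0]
opening: 0.005
grasp_force: 0.0
```

```bash
python3 st.py
```

```text
2.225 [0.5537 0.0988 0.1284] [ 0.5  -0.15  0.03] 0.0054395790779797615 
 [[-0.0137  0.9999  0.0015]
 [ 0.9999  0.0137  0.    ]
 [-0.      0.0015 -1.    ]] [-1.3 35.  97.2  0.  47.8 -2.1]
1 [ 10.3   5.3 -29.6]
2 [-41.7   5.3 -29.6]
3 [-93.7   5.3 -29.6]
4 [-145.7    5.4  -29.6]
```

apply_moves:
  rows:
    - {"x": 10.3, "y": 5.3, "z": 0, "rx": 0, "ry": 0, "rz": 0, "claw": 255}
    - {"x": 10.3, "y": 5.3, "z": 15, "rx": 0, "ry": 0, "rz": 0, "claw": 255}
    - {"x": 10.3, "y": 5.3, "z": 25, "rx": 0, "ry": 0, "rz": 0, "claw": 255}
    - {"x": 10.3, "y": 5.3, "z": 25, "rx": 0, "ry": 0, "rz": 0, "claw": 255}
    - {"x": 10.3, "y": 5.3, "z": 25, "rx": 0, "ry": 0, "rz": 0, "claw": 255}

```text
time_s: 2.85
position: [0.558, 0.1091, 0.1023]
tcp_rot: [[-0.014, 1.0, -0.0], [1.0, 0.014, 0.0], [0.0, -0.0, -1.0]]
force: [0.3, -0.5, 0.1]
opening: 0.006
grasp_force: 0.0
```

```bash
python3 st.py; python3 - <<'E'
from h import *
p,d=capture("scene");cv2.imwrite("pics/s2.png",cv2.resize(p[160:300,230:400,::-1],(728,600),interpolation=cv2.INTER_CUBIC))
E
```

```text
2.85 [0.558  0.1091 0.1023] [ 0.26 -0.49  0.15] 0.005683983594777484 
 [[-1.370e-02  9.999e-01 -5.000e-04]
 [ 9.999e-01  1.370e-02  0.000e+00]
 [ 0.000e+00 -5.000e-04 -1.000e+00]] [-0.2 37.7 97.   0.  45.3 -1. ]
1 [ -0.    0.8 -55.7]
2 [-52.    0.8 -55.7]
3 [-104.     0.8  -55.7]
4 [-156.     0.9  -55.7]
```

View pics/s2.png

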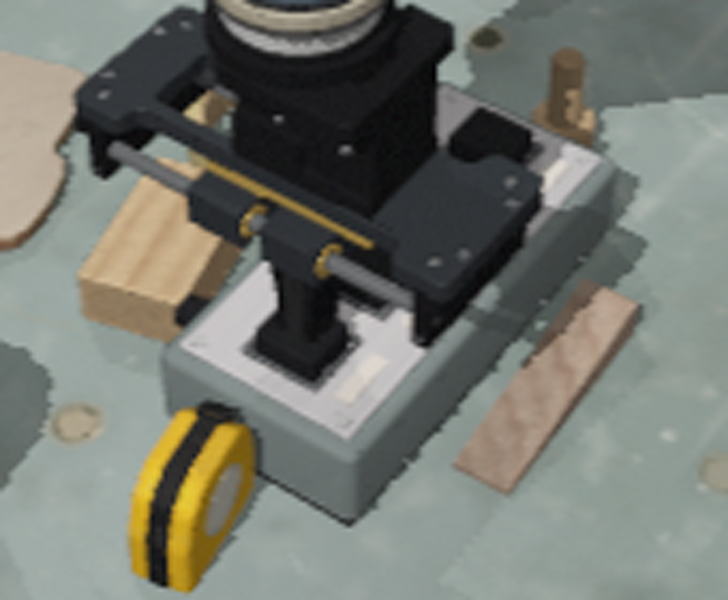

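The closed fingers are centred over key 1, at about (300,345) in the crop. I'll feel down gently.

apply_moves:
  rows:
    - {"x": 0, "y": 0.8, "z": 3, "rx": 0, "ry": 0, "rz": 0, "claw": 255}
    - {"x": 0, "y": 0.8, "z": 5, "rx": 0, "ry": 0, "rz": 0, "claw": 255}
    - {"x": 0, "y": 0.8, "z": 5, "rx": 0, "ry": 0, "rz": 0, "claw": 255}
    - {"x": 0, "y": 0.8, "z": 5, "rx": 0, "ry": 0, "rz": 0, "claw": 255}

```text
time_s: 3.4
position: [0.5588, 0.1092, 0.0976]
tcp_rot: [[-0.014, 1.0, -0.0], [1.0, 0.014, -0.0], [0.0, -0.0, -1.0]]
force: [0.3, 0.4, -0.7]
opening: 0.006
grasp_force: 0.0
```

apply_moves:
  rows:
    - {"x": 0, "y": 0, "z": 1, "rx": 0, "ry": 0, "rz": 0, "claw": 255}
    - {"x": 0, "y": 0, "z": 1, "rx": 0, "ry": 0, "rz": 0, "claw": 255}
    - {"x": 0, "y": 0, "z": 1, "rx": 0, "ry": 0, "rz": 0, "claw": 255}

```text
time_s: 3.78
position: [0.5589, 0.1092, 0.0967]
tcp_rot: [[-0.014, 1.0, 0.0], [1.0, 0.014, -0.0], [-0.0, 0.0, -1.0]]
force: [-0.3, -0.9, 0.7]
opening: 0.009
grasp_force: 1.1
```

apply_moves:
  rows:
    - {"x": 0, "y": 0, "z": 1, "rx": 0, "ry": 0, "rz": 0, "claw": 255}
    - {"x": 0, "y": 0, "z": 1, "rx": 0, "ry": 0, "rz": 0, "claw": 255}
    - {"x": 0, "y": 0, "z": 1, "rx": 0, "ry": 0, "rz": 0, "claw": 255}

```text
time_s: 4.15
position: [0.5589, 0.1092, 0.0957]
tcp_rot: [[-0.014, 1.0, 0.0], [1.0, 0.014, -0.0], [-0.0, 0.0, -1.0]]
force: [-0.7, 0.5, 4.0]
opening: 0.009
grasp_force: 1.6
```

Key 1 gave 4 N with the tip at 70.7 mm, so it's up. Next is key 2.

apply_moves:
  rows:
    - {"x": 0, "y": 0, "z": -12, "rx": 0, "ry": 0, "rz": 0, "claw": 255}
    - {"x": 0, "y": 0, "z": -17, "rx": 0, "ry": 0, "rz": 0, "claw": 255}
    - {"x": -26, "y": 0, "z": -17, "rx": 0, "ry": 0, "rz": 0, "claw": 255}
    - {"x": -52, "y": 0, "z": -17, "rx": 0, "ry": 0, "rz": 0, "claw": 255}
    - {"x": -52, "y": 0, "z": -12, "rx": 0, "ry": 0, "rz": 0, "claw": 255}
    - {"x": -52, "y": 0, "z": -4, "rx": 0, "ry": 0, "rz": 0, "claw": 255}
    - {"x": -52, "y": 0, "z": -2, "rx": 0, "ry": 0, "rz": 0, "claw": 255}
    - {"x": -52, "y": 0, "z": -1, "rx": 0, "ry": 0, "rz": 0, "claw": 255}
    - {"x": -52, "y": 0, "z": 0, "rx": 0, "ry": 0, "rz": 0, "claw": 255}
    - {"x": -52, "y": 0, "z": 0, "rx": 0, "ry": 0, "rz": 0, "claw": 255}

```text
time_s: 5.4
position: [0.5596, 0.0574, 0.0956]
tcp_rot: [[-0.014, 1.0, 0.0], [1.0, 0.014, 0.0], [0.0, 0.0, -1.0]]
force: [0.7, -0.6, -0.4]
opening: 0.004
grasp_force: 0.0
```

```bash
python3 st.py
```

```text
5.4 [0.5596 0.0574 0.0956] [ 0.7  -0.6  -0.39] 0.0044639943931978196 
 [[-1.420e-02  9.999e-01  1.000e-04]
 [ 9.999e-01  1.420e-02  0.000e+00]
 [ 0.000e+00  1.000e-04 -1.000e+00]] [-5.5 38.  98.1  0.  43.9 -6.3]
1 [ 51.7  -0.1 -62.4]
2 [ -0.3  -0.1 -62.4]
3 [-52.3  -0.1 -62.4]
4 [-1.043e+02 -1.000e-01 -6.240e+01]
```

apply_moves:
  rows:
    - {"x": 0, "y": 0, "z": 1, "rx": 0, "ry": 0, "rz": 0, "claw": 255}
    - {"x": 0, "y": 0, "z": 2, "rx": 0, "ry": 0, "rz": 0, "claw": 255}
    - {"x": 0, "y": 0, "z": 2, "rx": 0, "ry": 0, "rz": 0, "claw": 255}
    - {"x": 0, "y": 0, "z": 2, "rx": 0, "ry": 0, "rz": 0, "claw": 255}

```text
time_s: 5.9
position: [0.5596, 0.0572, 0.0935]
tcp_rot: [[-0.014, 1.0, -0.0], [1.0, 0.014, 0.0], [0.0, -0.0, -1.0]]
force: [0.6, -1.1, -0.2]
opening: 0.009
grasp_force: 0.0
```

apply_moves:
  rows:
    - {"x": 0, "y": 0, "z": 0.7, "rx": 0, "ry": 0, "rz": 0, "claw": 255}
    - {"x": 0, "y": 0, "z": 0.7, "rx": 0, "ry": 0, "rz": 0, "claw": 255}
    - {"x": 0, "y": 0, "z": 0.7, "rx": 0, "ry": 0, "rz": 0, "claw": 255}

```text
time_s: 6.28
position: [0.5597, 0.0572, 0.093]
tcp_rot: [[-0.014, 1.0, 0.0], [1.0, 0.014, -0.0], [-0.0, 0.0, -1.0]]
force: [0.4, 0.5, 1.7]
opening: 0.003
grasp_force: 0.8
```

apply_moves:
  rows:
    - {"x": 0, "y": 0, "z": 0.6, "rx": 0, "ry": 0, "rz": 0, "claw": 255}
    - {"x": 0, "y": 0, "z": 0.6, "rx": 0, "ry": 0, "rz": 0, "claw": 255}
    - {"x": 0, "y": 0, "z": 0.6, "rx": 0, "ry": 0, "rz": 0, "claw": 255}

```text
time_s: 6.65
position: [0.5597, 0.0572, 0.0928]
tcp_rot: [[-0.014, 1.0, 0.0], [1.0, 0.014, -0.0], [-0.0, 0.0, -1.0]]
force: [-1.4, -1.2, 4.6]
opening: 0.006
grasp_force: 2.5
```

Key 2 first touched at about 67.9 mm and is hard, so it's latched. Keys 3 and 4 still need their taps.

apply_moves:
  rows:
    - {"x": 0, "y": 0, "z": -12, "rx": 0, "ry": 0, "rz": 0, "claw": 255}
    - {"x": 0, "y": 0, "z": -20, "rx": 0, "ry": 0, "rz": 0, "claw": 255}
    - {"x": -26, "y": 0, "z": -20, "rx": 0, "ry": 0, "rz": 0, "claw": 255}
    - {"x": -52, "y": 0, "z": -20, "rx": 0, "ry": 0, "rz": 0, "claw": 255}
    - {"x": -52, "y": 0, "z": -15, "rx": 0, "ry": 0, "rz": 0, "claw": 255}
    - {"x": -52, "y": 0, "z": -7, "rx": 0, "ry": 0, "rz": 0, "claw": 255}
    - {"x": -52, "y": 0, "z": -5, "rx": 0, "ry": 0, "rz": 0, "claw": 255}
    - {"x": -52, "y": 0, "z": -4, "rx": 0, "ry": 0, "rz": 0, "claw": 255}
    - {"x": -52, "y": 0, "z": -3, "rx": 0, "ry": 0, "rz": 0, "claw": 255}
    - {"x": -52, "y": 0, "z": -3, "rx": 0, "ry": 0, "rz": 0, "claw": 255}

```text
time_s: 7.9
position: [0.5596, 0.0059, 0.0953]
tcp_rot: [[-0.014, 1.0, -0.001], [1.0, 0.014, 0.001], [0.001, -0.001, -1.0]]
force: [-1.6, 2.0, 3.6]
opening: 0.008
grasp_force: 1.8
```

```bash
python3 st.py
```

```text
7.9 [0.5596 0.0059 0.0953] [-1.62  2.05  3.55] 0.008064037330498968 
 [[-1.400e-02  9.999e-01 -1.300e-03]
 [ 9.999e-01  1.400e-02  8.000e-04]
 [ 9.000e-04 -1.300e-03 -1.000e+00]] [-10.8  37.9  98.5   0.   43.7 -11.7]
1 [103.2   0.5 -62.6]
2 [ 51.2   0.5 -62.7]
3 [ -0.8   0.5 -62.7]
4 [-52.8   0.5 -62.7]
```

Key 3 is up (3.6 N at 70.3 mm). Next is key 4.

apply_moves:
  rows:
    - {"x": 0, "y": 0, "z": -12, "rx": 0, "ry": 0, "rz": 0, "claw": 255}
    - {"x": 0, "y": 0, "z": -17, "rx": 0, "ry": 0, "rz": 0, "claw": 255}
    - {"x": -26, "y": 0, "z": -17, "rx": 0, "ry": 0, "rz": 0, "claw": 255}
    - {"x": -52, "y": 0, "z": -17, "rx": 0, "ry": 0, "rz": 0, "claw": 255}
    - {"x": -52, "y": 0, "z": -12, "rx": 0, "ry": 0, "rz": 0, "claw": 255}
    - {"x": -52, "y": 0, "z": -4, "rx": 0, "ry": 0, "rz": 0, "claw": 255}
    - {"x": -52, "y": 0, "z": -2, "rx": 0, "ry": 0, "rz": 0, "claw": 255}
    - {"x": -52, "y": 0, "z": -1, "rx": 0, "ry": 0, "rz": 0, "claw": 255}
    - {"x": -52, "y": 0, "z": 0, "rx": 0, "ry": 0, "rz": 0, "claw": 255}
    - {"x": -52, "y": 0, "z": 0, "rx": 0, "ry": 0, "rz": 0, "claw": 255}

```text
time_s: 9.15
position: [0.5604, -0.0461, 0.0953]
tcp_rot: [[-0.014, 1.0, -0.001], [1.0, 0.014, 0.001], [0.001, -0.001, -1.0]]
force: [-1.6, 0.8, 3.9]
opening: 0.006
grasp_force: 1.8
```

```bash
python3 st.py
```

```text
9.15 [ 0.5604 -0.0461  0.0953] [-1.61  0.81  3.89] 0.006460254859027206 
 [[-1.410e-02  9.999e-01 -1.300e-03]
 [ 9.999e-01  1.410e-02  8.000e-04]
 [ 9.000e-04 -1.300e-03 -1.000e+00]] [-16.1  38.1  98.1   0.   44.  -16.9]
1 [155.2   0.5 -62.6]
2 [103.2   0.5 -62.6]
3 [ 51.2   0.5 -62.6]
4 [ -0.8   0.5 -62.7]
```

Key 4 is also up, so key 2 is the only latched one. I'll go back to it.

apply_moves:
  rows:
    - {"x": 0, "y": 0, "z": -12, "rx": 0, "ry": 0, "rz": 0, "claw": 255}
    - {"x": 0, "y": 0, "z": -20, "rx": 0, "ry": 0, "rz": 0, "claw": 255}
    - {"x": 26, "y": 0, "z": -20, "rx": 0, "ry": 0, "rz": 0, "claw": 255}
    - {"x": 52, "y": 0, "z": -20, "rx": 0, "ry": 0, "rz": 0, "claw": 255}
    - {"x": 78, "y": 0, "z": -20, "rx": 0, "ry": 0, "rz": 0, "claw": 255}
    - {"x": 103.2, "y": 0, "z": -20, "rx": 0, "ry": 0, "rz": 0, "claw": 255}
    - {"x": 103.2, "y": 0.5, "z": -12, "rx": 0, "ry": 0, "rz": 0, "claw": 255}
    - {"x": 103.2, "y": 0.5, "z": 0, "rx": 0, "ry": 0, "rz": 0, "claw": 255}
    - {"x": 103.2, "y": 0.5, "z": 0, "rx": 0, "ry": 0, "rz": 0, "claw": 255}
    - {"x": 103.2, "y": 0.5, "z": 0, "rx": 0, "ry": 0, "rz": 0, "claw": 255}

```text
time_s: 10.4
position: [0.5601, 0.0556, 0.0949]
tcp_rot: [[-0.013, 1.0, -0.001], [1.0, 0.013, -0.0], [0.0, -0.001, -1.0]]
force: [0.5, -0.1, 0.3]
opening: 0.004
grasp_force: 0.0
```

apply_moves:
  rows:
    - {"x": 1, "y": 0, "z": 2, "rx": 0, "ry": 0, "rz": 0, "claw": 255}
    - {"x": 1, "y": 0, "z": 3.5, "rx": 0, "ry": 0, "rz": 0, "claw": 255}
    - {"x": 1, "y": 0, "z": 5, "rx": 0, "ry": 0, "rz": 0, "claw": 255}
    - {"x": 1, "y": 0, "z": 6, "rx": 0, "ry": 0, "rz": 0, "claw": 255}
    - {"x": 1, "y": 0, "z": 7, "rx": 0, "ry": 0, "rz": 0, "claw": 255}
    - {"x": 1, "y": 0, "z": 7, "rx": 0, "ry": 0, "rz": 0, "claw": 255}
    - {"x": 1, "y": 0, "z": 7, "rx": 0, "ry": 0, "rz": 0, "claw": 255}

```text
time_s: 11.28
position: [0.5604, 0.0571, 0.0897]
tcp_rot: [[-0.014, 1.0, 0.001], [1.0, 0.014, -0.001], [-0.001, 0.001, -1.0]]
force: [-1.7, -1.5, 9.0]
opening: -0.001
grasp_force: 4.6
```

apply_moves:
  rows:
    - {"x": 0, "y": 0, "z": 1, "rx": 0, "ry": 0, "rz": 0, "claw": 255}
    - {"x": 0, "y": 0, "z": 2, "rx": 0, "ry": 0, "rz": 0, "claw": 255}
    - {"x": 0, "y": 0, "z": 3, "rx": 0, "ry": 0, "rz": 0, "claw": 255}
    - {"x": 0, "y": 0, "z": 3, "rx": 0, "ry": 0, "rz": 0, "claw": 255}
    - {"x": 0, "y": 0, "z": 3, "rx": 0, "ry": 0, "rz": 0, "claw": 255}

```text
time_s: 11.9
position: [0.5604, 0.0571, 0.0874]
tcp_rot: [[-0.014, 1.0, 0.001], [1.0, 0.014, -0.001], [-0.001, 0.001, -1.0]]
force: [-2.6, -1.2, 13.3]
opening: 0.006
grasp_force: 6.6
```

The key is at its stop (62.4 mm, 13 N). I'll release it and retreat.

apply_moves:
  rows:
    - {"x": 0, "y": 0, "z": -4, "rx": 0, "ry": 0, "rz": 0, "claw": 255}
    - {"x": 0, "y": 0, "z": -10, "rx": 0, "ry": 0, "rz": 0, "claw": 255}
    - {"x": 0, "y": 0, "z": -25, "rx": 0, "ry": 0, "rz": 0, "claw": 255}
    - {"x": 0, "y": 0, "z": -70, "rx": 0, "ry": 0, "rz": 0, "claw": 255}
    - {"x": -50, "y": 0, "z": -115, "rx": 0, "ry": 0, "rz": 0, "claw": 255}
    - {"x": -100, "y": 0, "z": -150, "rx": 0, "ry": 0, "rz": 0, "claw": 255}
    - {"x": -160, "y": 0, "z": -150, "rx": 0, "ry": 0, "rz": 0, "claw": 255}
    - {"x": -220, "y": 0, "z": -150, "rx": 0, "ry": 0, "rz": 0, "claw": 255}
    - {"x": -280, "y": 0, "z": -150, "rx": 0, "ry": 0, "rz": 0, "claw": 255}
    - {"x": -340, "y": 0, "z": -150, "rx": 0, "ry": 0, "rz": 0, "claw": 255}

```text
time_s: 13.15
position: [0.5646, -0.2843, 0.2358]
tcp_rot: [[-0.014, 1.0, 0.001], [1.0, 0.014, 0.0], [0.0, 0.001, -1.0]]
force: [0.9, 0.3, 0.5]
opening: 0.005
grasp_force: 0.0
```

apply_moves:
  rows:
    - {"x": -30, "y": 0, "z": 0, "rx": 0, "ry": 0, "rz": 0, "claw": 255}
    - {"x": -30, "y": 0, "z": 0, "rx": 0, "ry": 0, "rz": 0, "claw": 255}
    - {"x": -30, "y": 0, "z": 0, "rx": 0, "ry": 0, "rz": 0, "claw": 255}
    - {"x": -30, "y": 0, "z": 0, "rx": 0, "ry": 0, "rz": 0, "claw": 255}

```text
time_s: 13.65
position: [0.5652, -0.3107, 0.2354]
tcp_rot: [[-0.016, 1.0, -0.0], [1.0, 0.016, 0.001], [0.001, -0.0, -1.0]]
force: [0.1, -0.5, -1.0]
opening: 0.005
grasp_force: 0.0
```

```bash
python3 - <<'E'
from h import *
p,d=capture("top");cv2.imwrite("pics/f.png",p[:,:,::-1])
for px in [(266.8,208.3),(289.5,207.6),(312.4,206.7),(334.6,206.3)]:
    i,j=round(px[1]),round(px[0]);print(world("top",px,depth=np.median(d[i-4:i+5,j-4:j+5])).round(4))
E
```

```text
[0.5586 0.1086 0.0724]
[0.5594 0.057  0.0722]
[0.5607 0.0048 0.0723]
[ 0.5608 -0.0458  0.0723]
```

View pics/f.png

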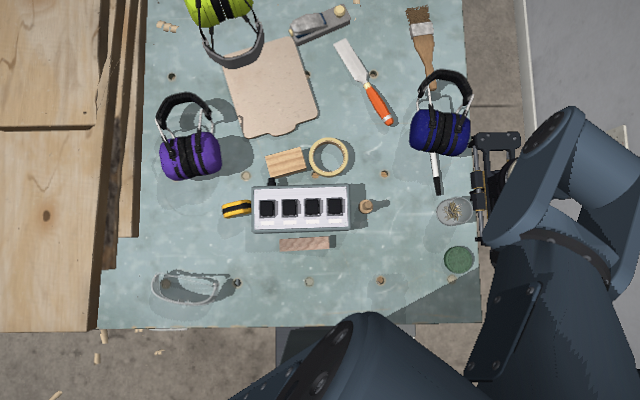

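All four keys, at columns 267 to 335, now read about 72 mm high. The loose things are where they were, and the arm is clear of everything.

```bash
python3 -c "from rig import *;print(hand_in())"
```

```text
the job is handed in; nothing more can be done
None
```

Light taps from left to right showed key 2 was the latched one; I pressed it to its stop and let go, all four keys now read about 72 mm (up), the loose things are where they were, and the job is handed in after about 14 s of robot time.

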